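Release a cartridge tray with its two interlocked keys

TASK

Release the cartridge tray of the low dock on the worktop: with the gripper's two fingertips press its two large round keys down together, one finger on each, and hold both fully down until the sprung tray has slid all the way out; then let go and move clear. Leave the small square key between them unpressed, do not touch the tray, and leave the cup, the tape roll and the marker pen where they are; nothing is to be picked up.

Things in the scene. Friction and masses are not known exactly. Their poses are not given: they have to be found in the camera images.
- dock: Low white cartridge dock fixed to the worktop: 100 mm deep (x), 140 mm wide (y), deck 56 mm above the worktop. Origin at the centre of its underside, z up; front with the tray slot faces its -x (toward the robot within 0.3 rad). On the deck, on a line along its y: two large round grey keys, a small square key midway between; a blank black display behind.
- left_key: The round grey release key on the dock's left (+y) side, 28 mm diameter, its flat top 11 mm above the deck (67 mm above the worktop) when up. Origin at the centre of its top face, moving with the key; axes as the dock's. In the dock's frame at (-16, +32, 67) mm; the two round keys are 64 mm apart, centre to centre. It springs straight down by up to 6 mm.
- right_key: The same key on the dock's right (-y) side, in the dock's frame at (-16, -32, 67) mm. Origin at the centre of its top face, moving with the key.
- joint_left (a joint): How far the left round key is pressed, m: 0 up, 0.006 fully down. It takes about 1 N to start it and 4 N to hold it fully down (so about 8 N for both), plus a hard stop there. Its catch lets the tray pass from about 0.004 on.
- joint_right (a joint): How far the right round key is pressed, the same as the left.
- middle_key_top (a point): Centre of the top of the small square key, 12 x 12 mm, that stands 4 mm above the deck (60 mm above the worktop) midway between the round keys; not to be pressed.
- joint_middle (a joint): How far the small square key is pressed, m: 0 up, 0.003 fully down.
- tray (a joint): How far the tray has slid out of the dock toward the dock's -x, m: 0 locked in, 0.040 fully out. A damped spring drives it out in about 2 s while both round keys are held down; a key let up earlier blocks or brakes it. Fully out, it stays out after the keys are let go.
- tray_front: The tray's grey front panel, 104 mm wide, 28 mm high, 6 mm thick, with a lip; it lies in the dock's front face. Origin at the panel's centre, 25.5 mm above the worktop; 47 mm ahead of the dock's centre when in, 87 mm when out. Not to be touched.
- cup: A loose specimen cup with a screw lid, 61 mm diameter, 64 mm high, standing to one side of the dock; origin at the centre of its underside. A bystander.
- tape: A loose roll of pale tape, 62 mm diameter, 19 mm high, lying on the other side of the dock; origin at the centre of its underside. A bystander.
- marker: A loose marker pen, 139 mm long, 12 mm thick, lying well to the right of the dock; origin at the middle of its underside. A bystander.

How it is judged (in metres and radians):
On the way, in this order (a step that is already met when the one before it is completed fails the run):
1. both round keys are held pressed together by the fingers (value of joint each of joint_left, joint_right above 0.0035 m and contact force between the fingers and left_key above 0.3 N and contact force between the fingers and right_key above 0.3 N), for 0.2 s.
2. the tray is fully out while the fingers still hold both keys down (all of step 1 and value of joint tray above 0.037 m), for 0.1 s.
At the end, for the whole second after the job is handed in: The tray is out by more than 37 of its 40 mm, both round keys are back up (within 1.5 mm), the square key is up (within 1 mm), and the cup, tape roll and marker are within 20 mm of where they stood (value of joint tray above 0.037 m and value of joint each of joint_left, joint_right below 0.0015 m and value of joint joint_middle below 0.001 m and not (distance of cup from where it was at the start of the episode above 0.02 m) and not (distance of tape from where it was at the start of the episode above 0.02 m) and not (distance of marker from where it was at the start of the episode above 0.02 m)); the robot touches nothing.
It fails at once if one round key is pressed down (over 4.5 mm) while the other is still up (under 0.5 mm), before the tray is out (value of joint tray below 0.036 m and ((value of joint joint_left above 0.0045 m and value of joint joint_right below 0.0005 m) or (value of joint joint_right above 0.0045 m and value of joint joint_left below 0.0005 m))).
It fails at once if the small square key is pressed (over 1.5 mm) (value of joint joint_middle above 0.0015 m).
It fails at once if the tray's front is touched (over 1 N) (contact force between the arm and tray_front above 1 N).
It fails at once if the tray's front is touched with the fingers (over 1 N) (contact force between the fingers and tray_front above 1 N).
It fails at once if the cup, the tape roll or the marker is moved or lifted by more than 20 mm (distance of any of cup, tape, marker from where it was at the start of the episode above 0.02 m).
It also fails if it takes over 32 s, if anything falls off the work surface, if the arm or the gripper's body presses on something with over 40 N, if the wrist force passes 120 N, or if a joint passes its speed limit or range.

ROBOT

A 7-joint arm with a two-finger parallel gripper is mounted at the origin on a cart in front of the work surface, level with it; the furniture and walls round the work are solid. World frame = base frame: x ahead of the robot, y to its left, z up, the work surface at z = 0. Lengths are in mm, angles in degrees, forces in N, time in s.
With the tool pointing down it reaches from about 425 to 950 mm from the base axis. Payload 4.7 kg.
Tool frame: the origin (TCP) lies at the very end of the fingers, on their centre line; the grasp point (between the pads) lies 19 mm behind it; z points along the fingers, y is the line along which they close (so a half turn about z gives the same grasp; the last joint's range is limited). The gripper opens to 87 mm and grips with 3 to 60 N. Pads are 19 mm wide; open, the fingers measure 117 mm over their backs; the gripper's body (75 mm by 190 mm) begins 51 mm behind the grasp point.
Start: joints at [-66.4, 26.849, -2.785, 87.806, 1.381, 65.374, -4.715], TCP at [287.961, 610.514, 222.573] pointing down, gripper open.
Joint ranges: [-148.3, 148.3], [-19.14, 114.17], [-79.39, 73.82], [5.75, 140.21], [-59.74, 239.74], [12.07, 113.84], [-152.46, 152.46]. Speed limits (degrees/s): [147.25, 147.25, 180, 180, 180, 180, 180].

INTERFACE

Orientations are given as a 3x3 rotation matrix whose columns are the frame's x, y, z axes.
In Python, from rig import r gives the robot as it stands.
- The arm moves only by the tool servo_tool, never from a script. Its argument "rows" is a list of rows, each a list of 3 entries, a list of its own where there are three numbers: the turn, a rotation vector about the tool's x, y, z in rad, then the shift along the tool's x, y, z in m, then the finger opening in m, from 0 to 0.087. In form: [[[rx, ry, rz], [dx, dy, dz], grip], ...]. A call has 1 to 10 rows; each row shifts and turns the commanded pose from where the row before left it, along the tool's axes as they then stand; what a row does not reach is not made up. A row lasts 1/8 s, in which the tool goes at most 62.5 mm and 10.7 degrees, less where a joint would pass 70% of its speed; a pose out of reach is approached as far as the arm can. A call is refused whole if a number of a shift passes 0.0625 or a number of a turn 0.188, either way. A call with a gripper value outside its range is refused whole. The fingers move at their own pace and stop on an object; the grip force is fixed at half the most. Time passes only in rows, so rows that do not move let the fingers close. It gives the time, the measured TCP pose, the force, the opening and the grip force at its end, in the units of the state.
- r.read_state(): the state, without advancing time (a new reading comes with each control period).
- r.grab_frame(name): name is "side" or "top" or "wrist"; returns (picture, depth): 400x640x3 uint8, red, green, blue; 400x640 float32, mm along the optical axis (not along the pixel's ray), 0 where there is no reading.
- r.camera_model(name): a dict with "K" (3x3 intrinsics, pixels), "rvec" (rotation vector, rad) and "tvec" (3), from world to camera coordinates, as OpenCV has them. Camera axes: x right, y down, z forward; pixel columns grow to the right and rows downward; lengths in mm; the calibration is good to about 2 mm. The wrist camera is an equidistant fisheye: a pixel r from the principal point sees the ray r / f radians off the axis. A picture is of the moment at which its call begins: read the wrist's pose just before it. camera_model takes no time and is no camera call; for the wrist camera it gives the pose at the moment of the call.
- r.job_done(): hands the job in; it is judged then, once.
The state is a dict: "clock": time; "joint_pos": joint angles; "qd": joint speeds; "joint_efforts": joint torques, N m; "tcp_pos": TCP position; "tcp_rot": TCP orientation; "wrist_force": force on the tool from outside, world axes, zero at the start; "ft_torque": the same for the moment, N m; "opening": finger opening in mm; "grip_force": force on a finger pad.
Only numpy, scipy, OpenCV 4.12 (cv2) and the standard library are available. Lean on these libraries where they do the work, as an engineer would, in place of code of your own. Each camera call takes 0.05 s, during which the arm holds its last target. There are 200 camera calls.

## Working session

There is one attempt and no reset: what is moved stays moved. The work goes in short steps, Python scripts to look and compute and a tool call to move; the robot and the scene stay as the last step left them, time stands still between calls to the robot, and variables do not carry over. Pictures are saved under pics/ and viewed, at most 10 in all, crops included, and the job is handed in when it is done.

Besides the shell and the picture viewer there is one more tool, called after "Emit:" in YAML: its name, and indented under it one key for each argument. servo_tool: Moves the arm, as the interface text tells. Its arguments: {"type":"object","properties":{"rows":{"type":"array","items":{"type":"array"}}},"required":["rows"]}

```bash
mkdir -p pics; python3 - <<'E'
from rig import r
import cv2,numpy as np
s=r.read_state();print(s['clock'],s['tcp_pos'],s['tcp_rot'],s['opening'])
for n in("top","side"):
    p,d=r.grab_frame(n);cv2.imwrite(f"pics/{n}0.png",p[:,:,::-1]);np.save(f"pics/{n}0.npy",d)
    m=r.camera_model(n);print(n,m)
E
```

```text
0.0 [287.7440928  609.92546546 221.48499666] [[-9.04402872e-01  4.26678828e-01 -7.88867094e-04]
 [ 4.26679551e-01  9.04400994e-01 -1.84490430e-03]
 [-7.37294198e-05 -2.00513020e-03 -9.99997987e-01]] 87.23303607450215
top {'K': array([[367.40401907,   0.        , 315.28853641],
       [  0.        , 367.40401907, 202.50232636],
       [  0.        ,   0.        ,   1.        ]]), 'rvec': array([ 2.19865749, -2.14108438,  0.13827002]), 'tvec': array([-305.8879297 ,  482.58146416,  967.06586968])}
side {'K': array([[449.5293641 ,   0.        , 327.73440294],
       [  0.        , 449.5293641 , 202.42634036],
       [  0.        ,   0.        ,   1.        ]]), 'rvec': array([ 1.92884348, -0.52946568,  0.32372006]), 'tvec': array([-578.30085391,   91.64483094, 1108.08625598])}
```

View pics/top0.png

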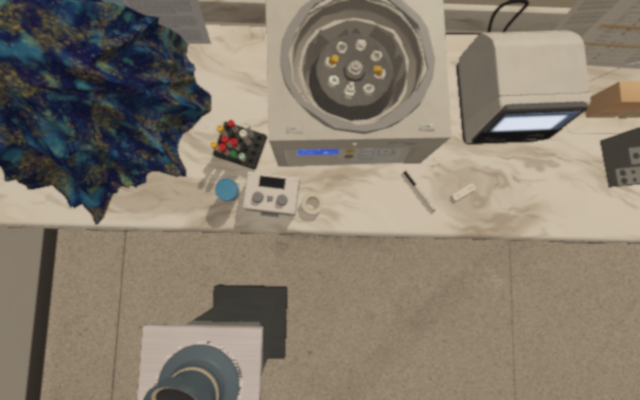

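```bash
cat > h.py <<'E'
from rig import r
import cv2,numpy as np
def back(n,uv,z):
    m=r.camera_model(n);R=cv2.Rodrigues(m['rvec'])[0];c=-R.T@m['tvec']
    v=R.T@np.linalg.inv(m['K'])@np.array([uv[0],uv[1],1.]);return c+v*(z-c[2])/v[2]
def proj(n,P):
    m=r.camera_model(n);return cv2.projectPoints(np.array(P,float).reshape(-1,3),m['rvec'],m['tvec'],m['K'],None)[0].reshape(-1,2)
E
python3 - <<'E'
from h import *
print(back("top",(257,197.5),67),back("top",(283,199.5),67),back("top",(272,187),56),proj("top",[[0,0,0],[288,610,222]]))
a=cv2.imread("pics/top0.png")[165:235,205:325];b=cv2.imread("pics/side0.png")
cv2.imwrite("pics/c.png",np.vstack([cv2.resize(a,(640,373),interpolation=3)]));
E
```

```text
[ 495.24084285 -140.18083885   67.        ] [ 491.85654271 -208.06114872   67.        ] [ 525.69357277 -176.96283859   56.        ] [[ 199.07674746  385.84285674]
 [-115.77192171  276.32406284]]
```

View pics/c.png

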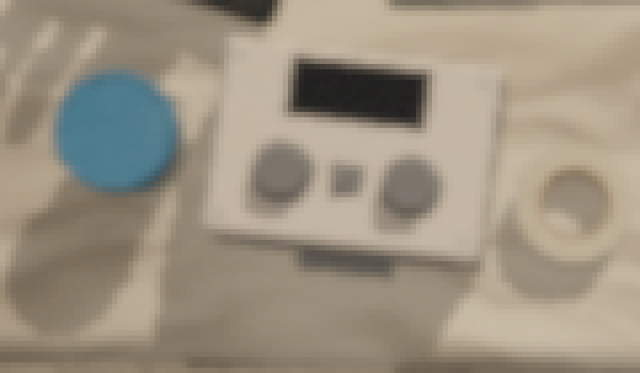

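View pics/side0.png

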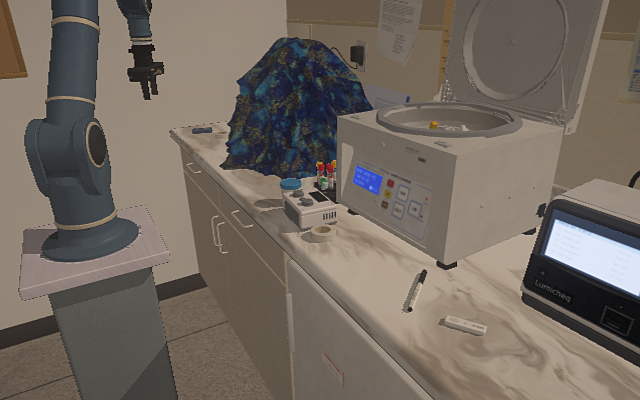

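```bash
python3 - <<'E'
from h import *
L=back("top",(257.5,197.05),67);R=back("top",(281.65,199.65),67);M=back("top",(269.4,198.3),60)
print(L,R,(L+R)/2,np.linalg.norm(L-R),M, np.degrees(np.arctan2(*(L-R)[[1,0]])))
fl=back("top",(205+209/5.333,165+232/5.333),56);fr=back("top",(205+478/5.333,165+258/5.333),56);bl=back("top",(205+230/5.333,165+36/5.333),56);br=back("top",(205+502/5.333,165+66/5.333),56)
print(fl,fr,bl,br,(fl+fr+bl+br)/4);print(np.degrees(np.arctan2(*(fl-fr)[[1,0]])),np.degrees(np.arctan2(*(bl-br)[[1,0]])))
d=np.load("pics/top0.npy");m=r.camera_model("top");Rm=cv2.Rodrigues(m['rvec'])[0]
v,u=np.mgrid[:400,:640];P=np.stack([(u-m['K'][0,2])*d/m['K'][0,0],(v-m['K'][1,2])*d/m['K'][1,1],d],-1)
W=(P-m['tvec'])@Rm;
for x in range(300,900,50): print(x,[int(max([-999,*W[(d>0)&(abs(W[...,0]-x)<25)&(abs(W[...,1]-y)<25)][:,2]])) for y in range(500,-400,-50)])
k=W[196:199,256:259].reshape(-1,3);print(k.mean(0),W[199:201,281:283].reshape(-1,3).mean(0))
E
```

```text
[ 496.45891401 -141.43000959   67.        ] [ 491.36561089 -204.55881952   67.        ] [ 493.91226245 -172.99441456   67.        ] 63.333943342752654 [ 494.8828391  -171.73959323   60.        ] 85.38730369559386
[ 466.5473728  -106.26423248   56.        ] [ 457.27436286 -239.066384     56.        ] [ 564.8726387  -112.05334463   56.        ] [ 553.58162422 -247.9530549    56.        ] [ 510.56899964 -176.334254     56.        ]
86.00576223828757 85.25057809020113
300 [-885, -887, -888, -885, -885, -887, -890, -886, -885, -886, -888, -885, -884, -888, -889, -885, -887, -888]
350 [-887, -887, -885, -884, -888, -888, -889, -886, -886, -888, -889, -886, -888, -889, -883, -888, -889, -886]
400 [4, 4, 4, 4, 34, 4, 4, 4, 4, 4, 4, 4, 3, 3, 3, 4, 3, 3]
450 [5, 5, 5, 103, 105, 84, 4, 5, 4, 6, 5, 5, 58, 60, 60, 58, 22, 7]
500 [42, 141, 124, 231, 178, 182, 57, 52, 4, 4, 6, 68, 67, 70, 71, 59, 23, 5]
550 [-999, 191, 198, 300, 293, 288, 228, 207, 112, 53, 5, 66, 66, 63, 61, 59, 4, 4]
600 [-999, -999, -999, 321, 336, 344, 323, 207, 173, 12, 91, 93, 57, 27, 271, 274, 280, 282]
650 [-999, -999, -999, -999, 387, 383, 348, 275, 183, 5, 95, 95, 119, 29, 272, 281, 281, 281]
700 [-999, -999, -999, -999, 395, 404, 371, 338, 287, 197, 23, 94, 119, 26, 281, 281, 263, 245]
750 [-999, -999, -999, -999, 403, 413, 386, 335, 257, 186, 66, 4, 4, 5, 284, 281, 236, 252]
800 [-999, -999, -999, -999, 409, 414, 392, 342, 291, 203, 52, 5, 4, 4, 283, 282, 253, 250]
850 [-999, -999, -999, -999, -999, -999, 363, 345, 282, 97, 6, 4, 4, 266, 282, 283, 229, 234]
[ 496.5559117  -140.12046721   66.97773371] [ 491.89503392 -204.05651009   65.78133869]
```

Emit:
servo_tool:
  rows:
    - [[0,0,-0.121],[0,0,0],0.05]
    - [[0,0,-0.121],[0,0,0],0.05]
    - [[0,0,-0.121],[0,0,0],0.05]
    - [[0,0,0],[0.0105,-0.051,-0.01],0.05]
    - [[0,0,0],[0.0105,-0.051,-0.01],0.05]
    - [[0,0,0],[0.0105,-0.051,-0.01],0.05]
    - [[0,0,0],[0.0105,-0.051,-0.01],0.05]

```text
clock: 0.98
tcp_pos: [229.7, 408.5, 262.4]
tcp_rot: [[-0.997, 0.078, -0.0], [0.078, 0.997, -0.001], [0.0, -0.001, -1.0]]
wrist_force: [0.2, -0.4, 0.6]
opening: 50.1
grip_force: 0.0
```

```bash
python3 - <<'E'
from h import *
s=r.read_state();m=r.camera_model("wrist");c=-cv2.Rodrigues(m['rvec'])[0].T@m['tvec']
print(s['joint_pos'],s['tcp_rot'].T@(c-s['tcp_pos']))
E
```

```text
[-58.32097122   5.6749912   -8.08021732 111.36694419   0.892916
  63.06035119  18.77423968] [  78.72873597   -0.47565672 -162.63743389]
```

Emit:
servo_tool:
  rows:
    - [[0,0,0],[-0.04,-0.034,0],0.05]
    - [[0,0,0],[-0.04,-0.034,0],0.05]
    - [[0,0,0],[-0.04,-0.034,0],0.05]
    - [[0,0,0],[-0.04,-0.034,0],0.05]
    - [[0,0,0],[-0.024,-0.0516,0],0.05]
    - [[0,0,0],[-0.024,-0.0516,0],0.05]
    - [[0,0,0],[-0.024,-0.0516,0],0.05]
    - [[0,0,0],[-0.019,-0.052,0],0.05]
    - [[0,0,0],[-0.019,-0.052,0],0.05]
    - [[0,0,0],[-0.019,-0.052,0],0.05]

```text
clock: 2.22
tcp_pos: [483.6, -59.1, 262.4]
tcp_rot: [[-0.997, 0.077, 0.0], [0.077, 0.997, 0.0], [0.0, 0.0, -1.0]]
wrist_force: [0.6, 0.6, 0.3]
opening: 50.3
grip_force: 0.0
```

```bash
python3 - <<'E'
from h import *
s=r.read_state();print(s['joint_pos'])
E
```

```text
[-18.49271361   6.78790768  22.72597889 110.70917203  -2.96226661
  63.05782275  90.99112505]
```

Emit:
servo_tool:
  rows:
    - [[0,0,0],[-0.0097,-0.0565,0],0.05]
    - [[0,0,0],[-0.0097,-0.0565,0],0.05]
    - [[0,0,0],[0,0,0.047],0.05]
    - [[0,0,0],[0,0,0.047],0.05]
    - [[0,0,0],[0,0,0.047],0.05]
    - [[0,0,0],[0,0,0],0.05]

```text
clock: 2.98
tcp_pos: [491.3, -170.8, 118.5]
tcp_rot: [[-0.997, 0.078, -0.008], [0.078, 0.997, 0.002], [0.008, 0.001, -1.0]]
wrist_force: [0.5, 0.3, 0.7]
opening: 50.3
grip_force: 0.0
```

```bash
python3 - <<'E'
from h import *
s=r.read_state();m=r.camera_model("wrist");print(s['tcp_pos'],s['tcp_rot'],s['joint_pos'],m['K'])
p,d=r.grab_frame("wrist");cv2.imwrite("pics/w1.png",p[:,:,::-1]);np.save("pics/w1.npy",d)
def fe(P):
    q=cv2.Rodrigues(m['rvec'])[0]@np.array(P,float)+m['tvec'];K=m['K']
    t=np.arctan2(np.hypot(q[0],q[1]),q[2]);f=np.hypot(q[0],q[1]);return (K[0,2]+K[0,0]*t*q[0]/f).round(1),(K[1,2]+K[1,1]*t*q[1]/f).round(1)
for P in ([496.5,-141.2,67],[491.5,-204.6,67],[494.5,-172,60],s['tcp_pos']):print(fe(P))
E
```

```text
[ 491.25578119 -170.77029877  118.52504707] [[-9.96924015e-01  7.79278880e-02 -8.35180696e-03]
 [ 7.79178494e-02  9.96958622e-01  1.52117516e-03]
 [ 8.44494793e-03  8.65741207e-04 -9.99963966e-01]] [ -5.98372456  20.8725991   25.52941003 115.74083667 -12.14834995
  46.40761167 112.11380548] [[309.70691629   0.         321.03004649]
 [  0.         309.70691629 200.75311203]
 [  0.           0.           1.        ]]
(np.float64(361.9), np.float64(224.4))
(np.float64(276.5), np.float64(224.3))
(np.float64(320.4), np.float64(221.8))
(np.float64(322.0), np.float64(250.8))
```

View pics/w1.png

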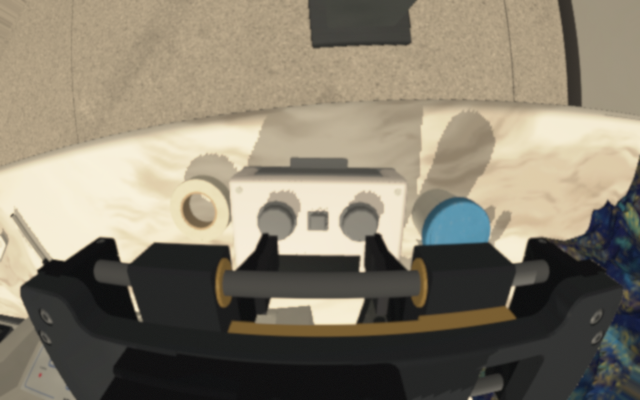

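Emit:
servo_tool:
  rows:
    - [[0,0,0],[-0.0016,-0.0017,0],0.054]
    - [[0,0,0],[0,0,0.02],0.054]
    - [[0,0,0],[0,0,0.018],0.054]
    - [[0,0,0],[0,0,0.006],0.054]
    - [[0,0,0],[0,0,0],0.054]
    - [[0,0,0],[0,0,0],0.054]

```text
clock: 3.78
tcp_pos: [496.5, -173.8, 78.6]
tcp_rot: [[-0.997, 0.078, 0.002], [0.078, 0.997, -0.0], [-0.002, -0.0, -1.0]]
wrist_force: [0.4, -0.3, 1.3]
opening: 53.8
grip_force: 0.0
```

```bash
python3 - <<'E'
from h import *
p,d=r.grab_frame("wrist");cv2.imwrite("pics/w2.png",cv2.resize(p[150:290,210:430,::-1],(792,504),interpolation=3))
E
```

```text
(no output)
```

View pics/w2.png

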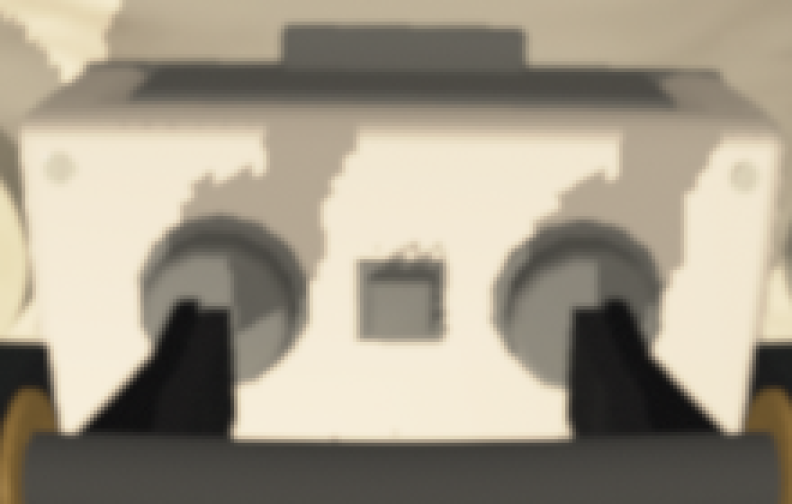

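```bash
python3 - <<'E'
from h import *
m=r.camera_model("wrist");K=m['K'];R=cv2.Rodrigues(m['rvec'])[0];c=-R.T@m['tvec'];s=r.read_state();print(s['tcp_pos'])
def bk(u,v,z):
    u=210+(u+.5)/3.6-.5;v=150+(v+.5)/3.6-.5
    a=np.array([u-K[0,2],v-K[1,2]]);n=np.hypot(*a);t=n/K[0,0]
    q=R.T@np.array([*(a/n*np.sin(t)),np.cos(t)]);return (c+q*(z-c[2])/q[2]).round(1)
print(bk(230,312,67),bk(582,314,67),bk(402,310,60)); print(bk(60,168,56),bk(744,177,56),bk(206,305,78.6),bk(597,305,78.6),bk(22,122,56),bk(782,135,56))
E
```

```text
[ 496.37758439 -173.7406377    78.46911095]
[ 490.  -203.1   67. ] [ 495.1 -143.1   67. ] [ 494.7 -174.    60. ]
[ 465.1 -232.7   56. ] [ 476.3 -111.3   56. ] [ 483.7 -204.5   78.6] [ 488.6 -142.3   78.6] [ 456.1 -238.5   56. ] [ 469.  -104.1   56. ]
```

Emit:
servo_tool:
  rows:
    - [[0,0,0],[0.0025,0,0],0.054]
    - [[0,0,0],[0,0,0.005],0.054]
    - [[0,0,0],[0,0,0.003],0.054]
    - [[0,0,0],[0,0,0],0.054]
    - [[0,0,0],[0,0,0],0.054]

```text
clock: 4.45
tcp_pos: [493.2, -173.3, 69.4]
tcp_rot: [[-0.997, 0.078, -0.0], [0.078, 0.997, 0.0], [0.0, 0.0, -1.0]]
wrist_force: [0.2, 0.1, 0.1]
opening: 54.1
grip_force: 0.0
```

Emit:
servo_tool:
  rows:
    - [[0,0,0],[0,0,0.003],0.054]
    - [[0,0,0],[0,0,0.002],0.054]
    - [[0,0,0],[0,0,0.002],0.054]
    - [[0,0,0],[0,0,0],0.054]
    - [[0,0,0],[0,0,0],0.054]

```text
clock: 5.08
tcp_pos: [493.6, -173.5, 63.1]
tcp_rot: [[-0.997, 0.078, 0.001], [0.078, 0.997, 0.0], [-0.001, 0.0, -1.0]]
wrist_force: [-1.4, 1.2, 5.3]
opening: 53.9
grip_force: 3.0
```

Emit:
servo_tool:
  rows:
    - [[0,0,0],[0,0,0.002],0.054]
    - [[0,0,0],[0,0,0.001],0.054]
    - [[0,0,0],[0,0,0],0.054]
    - [[0,0,0],[0,0,0],0.054]

```text
clock: 5.58
tcp_pos: [493.6, -173.5, 61.2]
tcp_rot: [[-0.997, 0.078, 0.001], [0.078, 0.997, 0.001], [-0.001, 0.001, -1.0]]
wrist_force: [-4.3, 1.9, 16.0]
opening: 53.7
grip_force: 8.2
```

Emit:
servo_tool:
  rows:
    - [[0,0,0],[0,0,0.0005],0.054]
    - [[0,0,0],[0,0,0],0.054]
    - [[0,0,0],[0,0,0],0.054]
    - [[0,0,0],[0,0,0],0.054]
    - [[0,0,0],[0,0,0],0.054]
    - [[0,0,0],[0,0,0],0.054]
    - [[0,0,0],[0,0,0],0.054]
    - [[0,0,0],[0,0,0],0.054]
    - [[0,0,0],[0,0,0],0.054]
    - [[0,0,0],[0,0,0],0.054]

```text
clock: 6.82
tcp_pos: [493.7, -173.5, 61.2]
tcp_rot: [[-0.997, 0.078, 0.001], [0.078, 0.997, 0.001], [-0.001, 0.001, -1.0]]
wrist_force: [-5.5, 2.0, 19.7]
opening: 54.0
grip_force: 10.1
```

Emit:
servo_tool:
  rows:
    - [[0,0,0],[0,0,0],0.054]
    - [[0,0,0],[0,0,0],0.054]
    - [[0,0,0],[0,0,0],0.054]
    - [[0,0,0],[0,0,0],0.054]
    - [[0,0,0],[0,0,0],0.054]
    - [[0,0,0],[0,0,0],0.054]
    - [[0,0,0],[0,0,0],0.054]
    - [[0,0,0],[0,0,0],0.054]
    - [[0,0,0],[0,0,0],0.054]
    - [[0,0,0],[0,0,0],0.054]

```text
clock: 8.07
tcp_pos: [493.6, -173.5, 61.2]
tcp_rot: [[-0.997, 0.078, 0.001], [0.078, 0.997, 0.001], [-0.001, 0.001, -1.0]]
wrist_force: [-5.3, 2.0, 20.7]
opening: 54.0
grip_force: 10.1
```

```bash
python3 - <<'E'
from h import *
p,d=r.grab_frame("wrist");cv2.imwrite("pics/w3.png",cv2.resize(p[110:290,190:450,::-1],(780,540),interpolation=3))
E
```

```text
(no output)
```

View pics/w3.png

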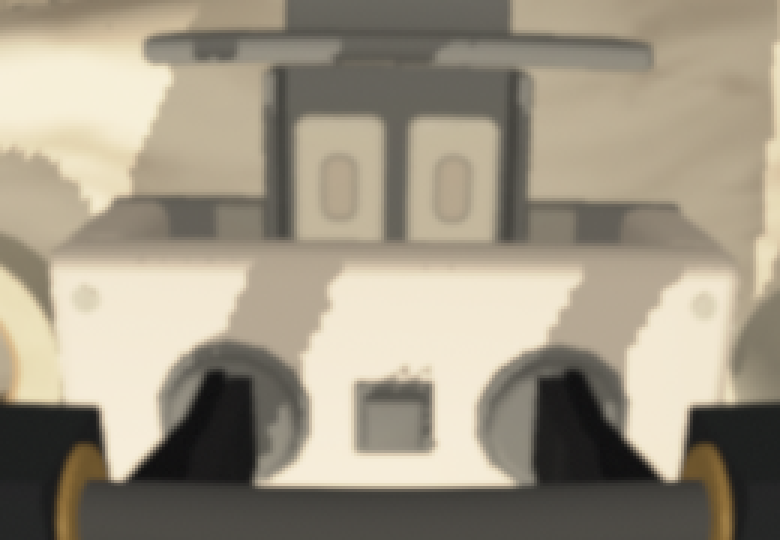

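The tray has slid out: its front panel is at crop row ~50, ahead of the dock edge at ~245. The fingers are on both keys and the square key (395,415) is free. I'll hold a little longer and check that it has stopped fully out.

Emit:
servo_tool:
  rows:
    - [[0,0,0],[0,0,0],0.054]
    - [[0,0,0],[0,0,0],0.054]
    - [[0,0,0],[0,0,0],0.054]
    - [[0,0,0],[0,0,0],0.054]
    - [[0,0,0],[0,0,0],0.054]
    - [[0,0,0],[0,0,0],0.054]
    - [[0,0,0],[0,0,0],0.054]
    - [[0,0,0],[0,0,0],0.054]
    - [[0,0,0],[0,0,0],0.054]
    - [[0,0,0],[0,0,0],0.054]

```text
clock: 9.38
tcp_pos: [493.7, -173.5, 61.2]
tcp_rot: [[-0.997, 0.078, 0.001], [0.078, 0.997, 0.001], [-0.001, 0.001, -1.0]]
wrist_force: [-4.6, 1.8, 20.0]
opening: 53.5
grip_force: 10.1
```

```bash
python3 - <<'E'
from h import *
p,d=r.grab_frame("wrist");q=cv2.resize(p[110:290,190:450,::-1],(780,540),interpolation=3)
print(np.abs(q.astype(int)-cv2.imread("pics/w3.png"))[:260].mean(), np.abs(q.astype(int)-cv2.imread("pics/w3.png"))[:260].max())
m=r.camera_model("wrist");K=m['K'];R=cv2.Rodrigues(m['rvec'])[0];c=-R.T@m['tvec']
def bk(u,v,z):
    u=190+(u+.5)/3-.5;v=110+(v+.5)/3-.5
    a=np.array([u-K[0,2],v-K[1,2]]);n=np.hypot(*a);t=n/K[0,0]
    g=R.T@np.array([*(a/n*np.sin(t)),np.cos(t)]);return (c+g*(z-c[2])/g[2]).round(1)
print(bk(398,36,39.5),bk(398,64,39.5),bk(398,248,56))
E
```

```text
0.3092751479289941 8
[ 421.4 -167.6   39.5] [ 427.  -168.    39.5] [ 460.  -170.7   56. ]
```

Emit:
servo_tool:
  rows:
    - [[0,0,0],[0,0,-0.004],0.054]
    - [[0,0,0],[0,0,-0.008],0.054]
    - [[0,0,0],[0,0,-0.02],0.054]
    - [[0,0,0],[0,0,-0.03],0.054]
    - [[0,0,0],[0,0,-0.04],0.054]
    - [[0,0,0],[0,0,-0.04],0.054]
    - [[0,0,0],[0,0,0],0.054]
    - [[0,0,0],[0,0,0],0.054]
    - [[0,0,0],[0,0,0],0.054]

```text
clock: 10.55
tcp_pos: [492.2, -172.9, 199.6]
tcp_rot: [[-0.997, 0.078, -0.003], [0.078, 0.997, 0.001], [0.003, 0.0, -1.0]]
wrist_force: [0.1, -0.2, -0.3]
opening: 53.7
grip_force: 0.0
```

```bash
python3 - <<'E'
from h import *
p,d=r.grab_frame("top");cv2.imwrite("pics/t4.png",cv2.resize(p[150:240,200:340,::-1],(700,450),interpolation=3))
p,d=r.grab_frame("wrist");cv2.imwrite("pics/w4.png",p[:,:,::-1])
E
```

```text
(no output)
```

View pics/w4.png

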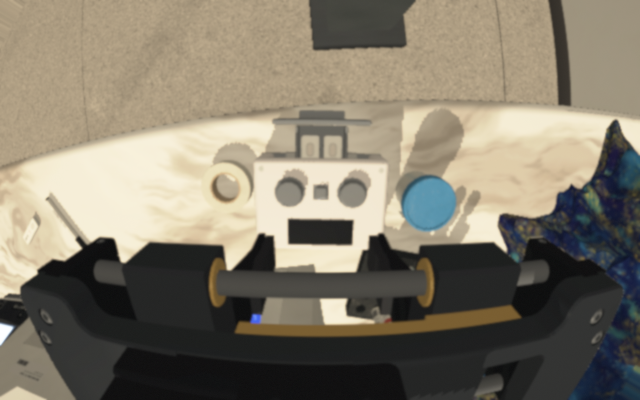

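The tray is still out (panel at 322,122). Both keys are up (289,192 and 352,192), and the tape roll and cup haven't moved. I'm handing the job in.

```bash
python3 -c "
from rig import r
print(r.job_done())"
```

```text
the job is handed in; nothing more can be done
None
```

I pressed both round keys together and held them until the tray was fully out, then released them and moved the gripper clear, and the job is handed in. The final picture shows the tray out, the keys up, and the cup and tape roll in place; I didn't check the marker separately, and no verdict was returned.

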